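# Cover the dipping tin and take off its outer lid

### The arm

A 7-joint arm with a two-finger parallel gripper is mounted at the origin on the work surface. World frame = base frame: x ahead of the robot, y to its left, z up, the work surface at z = 0. Lengths are in m, angles in degrees, forces in N, time in s.
With the tool pointing down it reaches from about 0.425 to 0.875 m from the base axis. Payload 4.7 kg.
Tool frame: the origin (TCP) lies at the very end of the fingers, on their centre line; the grasp point (between the pads) lies 19 mm behind it (env.grasp_offset is the distance from the TCP to the grasp point, in m); z points along the fingers, y is the line along which they close (so a half turn about z gives the same grasp; the last joint's range is limited). The gripper opens to 87 mm and grips with 3 to 60 N. Pads are 19 mm wide; open, the fingers measure 117 mm over their backs; the gripper's body (75 mm by 190 mm) begins 51 mm behind the grasp point.
Start: joints at [-68.405, 18.392, -4.016, 83.108, 1.295, 78.541, -3.26], TCP at [0.231, 0.608, 0.199] pointing down, gripper open.
Joint ranges: [-163.93, 163.93], [-17.29, 119.83], [-79.2, 71.16], [3.27, 140.29], [-89.18, 269.18], [5.43, 117.66], [-154.24, 154.24]. Speed limits (degrees/s): [147.25, 147.25, 180, 180, 180, 180, 180].

### API

Orientations are given as [roll, pitch, yaw] about the fixed x, y, z axes, in that order (R = Rz(yaw) Ry(pitch) Rx(roll)).
In Python, from cell import env gives the robot as it stands. The module is installed in compiled form; this text tells all that it offers.
- The arm moves only by the tool drive_tool, never from a script. Its argument "moves" is one flat list of numbers, 5 for each row, row after row: the shift along the tool's x, y, z in units of 40 mm (1.0 is 40 mm), then the turn about the tool's z in units of 10 degrees (1.0 is 10 degrees), then the finger opening in mm, from 0 to 87. A call has 1 to 5 rows; each row is the pose to reach, as a shift and turn from the pose commanded when the call began, along the tool's axes at that moment; what a row does not reach only later rows make up. A row lasts 1/8 s, in which the tool goes at most 62.5 mm and 10.7 degrees, less where a joint would pass 70% of its speed; a pose out of reach is approached as far as the arm can. A call with a gripper value outside its range is refused whole. The fingers move at their own pace and stop on an object; "squeeze" is the grip in N (left out, the last holds). Time passes only in rows, so rows that repeat a pose let the fingers close. It gives the time, the measured TCP pose, the force, the opening and the grip force at its end, in the units of the state.
- env.get_obs(): the state, without advancing time (a new reading comes with each control period).
- env.read_camera(name): name is "scene" or "side" or "wrist"; returns (picture, depth): 384x512x3 uint8, red, green, blue; 384x512 float32, m along the optical axis (not along the pixel's ray), 0 where there is no reading.
- env.camera_model(name): a dict with "K" (3x3 intrinsics, pixels), "rvec" (rotation vector, rad) and "tvec" (3), from world to camera coordinates, as OpenCV has them; the wrist camera has in their place "tool_from_camera" (4x4, takes a point from camera to tool coordinates, whose origin is the TCP and whose axes are the flange's). Camera axes: x right, y down, z forward; pixel columns grow to the right and rows downward; lengths in m; the calibration is good to about 2 mm. The wrist camera is an equidistant fisheye: a pixel r from the principal point sees the ray r / f radians off the axis. A picture is of the moment at which its call begins: read the wrist's pose just before it. camera_model takes no time and is no camera call.
- env.sign_off(): hands the job in; it is judged then, once.
The state is a dict: "time_s": time; "qpos": joint angles; "joint_velocities": joint speeds; "effort": joint torques, N m; "tool_pos": TCP position; "tool_rot": TCP orientation; "force": force on the tool from outside, world axes, zero at the start; "wrist_torque": the same for the moment, N m; "grip_width": finger opening in m; "grasp_force": force on a finger pad.
Only numpy, scipy, OpenCV 4.12 (cv2) and the standard library are available. Lean on these libraries where they do the work, as an engineer would, in place of code of your own. Each camera call takes 0.05 s, during which the arm holds its last target. There are 200 camera calls.

### The job

The stain-dipping tin stands open and its double lid lies beside it, the outer lid nested on the inner one. Pick up both lids together by the edges of the inner lid and lower them squarely onto the tin until the inner lid is fully home in the mouth, without dropping them; then lift the outer lid off by its handle, on its own, leaving the inner lid seated and the tin standing where it is. Finish still holding the outer lid level in the air, higher than the covered tin and well to one side of it, so that I can dip a peg through the opening; do not put it down, and leave the other things on the bench alone.

Things in the scene. Friction and masses are not known exactly. Their poses are not given: they have to be found in the camera images.
- tin_mouth (a point): centre of the tin's open mouth, level with the rim, 95 mm above the bench. The mouth is 98 mm (x) x 52 mm (y). x runs along the tin's length, z up; a half turn about z makes no difference.
- inner_lid_mid (a point): centre of the inner lid's plate, half-way through its thickness, 24 mm above the plug's foot; x along its length, z up; a half turn about z makes no difference. Take it by the plate's two long edges, 66 mm apart along y, which stick out 10 mm past the outer lid on each side; the outer lid rides along. Home, the plate lies on the tin's rim, this point 4 mm above tin_mouth, overhanging 4 mm.
- outer_lid_bar (a point): centre of the outer lid's strap handle: a bar 56 mm long (x), 10 wide (y), 10 thick, its centre 22 mm above the top of the cap, on a post at each end. 39 mm above the foot of the cap's skirt; nested, 43 mm straight above inner_lid_mid with x along the inner lid's x. z up.
- tin: open-topped rectangular tin standing loose on the bench, 104 (x) x 58 (y) x 95 mm high, wall 3 mm, about 0.7 kg; origin at the centre of its underside, axes as tin_mouth
- inner_lid: inner lid, metal, 0.16 kg: flat plate 112 (x) x 66 (y) x 8 mm; under it a tapered plug 20 mm deep (94 x 48 mm at the plate, 88 x 42 at its foot: 2 and 5 mm clearance each side in the mouth); on top a neck 72 x 34 x 12 mm high round an oblong opening. Starts standing on its plug on the bench, the plate 20 to 28 mm up. Origin: centre of the plug's foot.
- outer_lid: outer lid, metal, 0.08 kg: a cap 84 (x) x 46 (y) x 17 mm high with the strap handle on top; stands loosely over the inner lid's neck (3 mm clearance), its skirt resting on the plate, nothing locks it. Origin: centre of the skirt's foot; axes as outer_lid_bar
- peg_strip: bystander: wooden strip 60 (x) x 300 (y) x 22 mm with six turned pegs standing in it, 103 mm high in all; origin at the centre of its underside, z up
- brush: bystander: brush lying along its x, 190 mm long; origin at the middle of its underside
- bridge: bystander: small carved wooden bridge 50 (x) x 44 (y) x 32 mm high; origin at the centre of its underside
- can: bystander: closed round can, 60 mm across, 90 mm high; origin at the centre of its underside
Things that resemble listed ones, but are neither listed nor needed, are in the scene too. Leave any blue or brown look-alike of the outer_lid alone. Leave any brown look-alike of the tin alone.

How it is judged (in metres and radians):
On the way:
1. both lids, still nested, are on the tin with the inner lid fully home (z of inner_lid_mid in the frame of tin_mouth between 0 and 0.0075 m and horizontal distance between inner_lid_mid and tin_mouth below 0.007 m and angle between the x axis of inner_lid_mid and the x axis of tin_mouth, either way round below 0.1 rad and angle between the z axis of inner_lid_mid and the z axis of tin_mouth, either way round below 0.06 rad and distance between outer_lid_bar and inner_lid_mid below 0.05 m), for 0.2 s.
At the end, for the whole second after the job is handed in: inner lid home on the upright tin (plate within 3.5 mm of the rim, centred within 7 mm, square within 0.1 rad), untouched by the fingers; outer lid gripped, still, level within 0.35 rad, nothing else carrying it, its bar over 165 mm above the bench and over 80 mm aside of the tin centre (z of inner_lid_mid in the frame of tin_mouth between 0 and 0.0075 m and horizontal distance between inner_lid_mid and tin_mouth below 0.007 m and angle between the x axis of inner_lid_mid and the x axis of tin_mouth, either way round below 0.1 rad and angle between the z axis of inner_lid_mid and the z axis of tin_mouth, either way round below 0.06 rad and angle between tin's own z axis and vertical below 0.05 rad and contact force between the fingers and outer_lid above 0.5 N and height (world z) of outer_lid_bar above 0.165 m and horizontal distance between outer_lid_bar and tin_mouth above 0.08 m and angle between outer_lid_bar's own z axis and vertical below 0.35 rad and linear speed of outer_lid below 0.05 m/s and contact force between each of outer_lid, the fingers and inner_lid below 0.1 N and contact force between outer_lid and tin below 0.1 N and linear speed of inner_lid below 0.02 m/s); the arm keeps its last pose, push and grip.
It fails at once if the outer lid comes off the inner lid while the inner lid is not home on the tin (not (z of inner_lid_mid in the frame of tin_mouth between 0 and 0.0075 m and horizontal distance between inner_lid_mid and tin_mouth below 0.007 m and angle between the x axis of inner_lid_mid and the x axis of tin_mouth, either way round below 0.1 rad and angle between the z axis of inner_lid_mid and the z axis of tin_mouth, either way round below 0.06 rad) and distance between outer_lid_bar and inner_lid_mid above 0.058 m).
It fails at once if the lids are dropped: let go in the air or well short of home (contact force between the fingers and inner_lid below 0.02 N and height (world z) of inner_lid_mid above 0.045 m and (z of inner_lid_mid in the frame of tin_mouth above 0.016 m or horizontal distance between inner_lid_mid and tin_mouth above 0.02 m)).
It fails at once if the tin is shoved more than 30 mm or tipped (distance of tin_mouth from where it was at the start of the episode above 0.03 m or angle between tin's own z axis and vertical above 0.25 rad).
It fails at once if another thing on the bench is moved more than 30 mm (distance of any of peg_strip, brush, bridge, can from where it was at the start of the episode above 0.03 m).
It also fails if it takes over 61 s, if anything falls off the work surface, if the arm or the gripper's body presses on something with over 40 N, if the wrist force passes 120 N, or if a joint passes its speed limit or range.

## Working session

There is one attempt and no reset: what is moved stays moved. The work goes in short steps, Python scripts to look and compute and a tool call to move; the robot and the scene stay as the last step left them, time stands still between calls to the robot, and variables do not carry over. Pictures are saved under pics/ and viewed, at most 10 in all, crops included, and the job is handed in when it is done.

Besides the shell and the picture viewer there is one more tool, called after "Call:" as a command line: name --argument value ..., lists and objects as JSON in quotes. drive_tool: Moves the arm, as the interface text tells. Its arguments: {"type":"object","properties":{"moves":{"type":"array","items":{"type":"number"}},"squeeze":{"type":"number"}},"required":["moves"]}

```bash
mkdir -p pics
cat > h.py <<'E'
import numpy as np, cv2
from cell import env
def cam(n):
    m=env.camera_model(n); R=cv2.Rodrigues(np.array(m['rvec'],float))[0]; return np.array(m['K']),R,np.array(m['tvec'],float).ravel()
def world(n,d):
    K,R,t=cam(n); v,u=np.mgrid[:384,:512]
    P=np.stack([(u-K[0,2])/K[0,0]*d,(v-K[1,2])/K[1,1]*d,d],-1)
    W=(P-t)@R; W[d<=0]=np.nan; return W
E
python3 - <<'E'
from h import *
a=env.get_obs();print(a['time_s'],a['tool_pos'],a['tool_rot'],a['grip_width'],a['force'])
for n in('scene','side'):
    p,d=env.read_camera(n);np.savez(n+'.npz',p=p,d=d,W=world(n,d))
    cv2.imwrite(f'pics/{n}0.png',cv2.resize(p[...,::-1],(800,600)))
    K,R,t=cam(n);print(n,-R.T@t,K[0,0])
E
```

```text
0.0 [0.23052739 0.60708665 0.19837014] [-1.79889402e+02  8.03076488e-03  1.59214633e+02] 0.08698950360603146 [ 0.38545361 -0.04183623  0.66990269]
scene [1.29212567 0.26751269 0.96501565] 406.42171213368135
side [ 0.40471641 -0.77268925  0.92539983] 361.1160101472419
```

View pics/scene0.png

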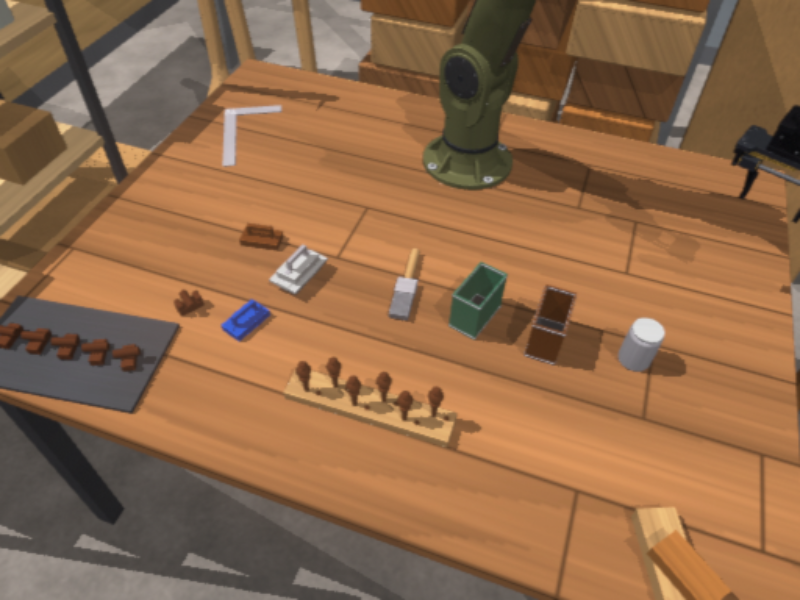

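View pics/side0.png

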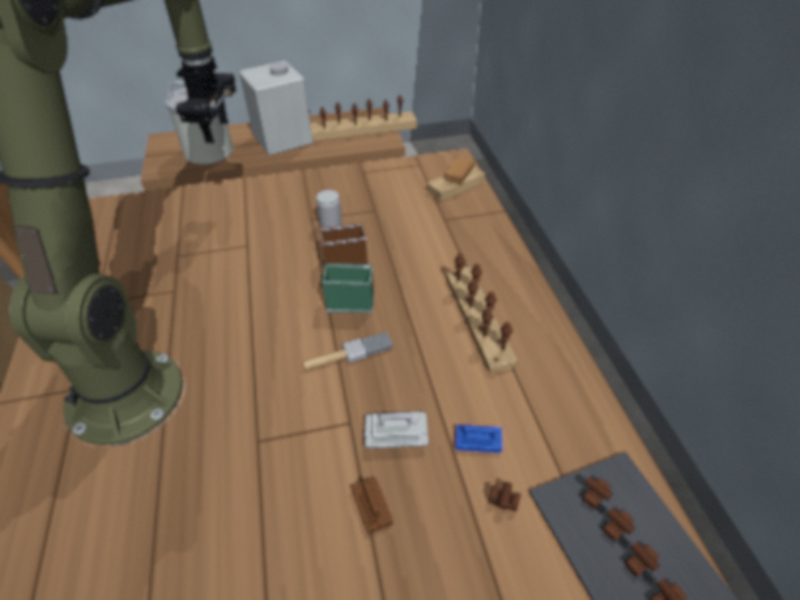

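Scene view (800×600 px): the silver nested lids are at (298,268) and the green tin at (478,298). In the side view they are at (396,430) and (348,287). Look-alikes are the blue cap (246,319), the brown cap (262,236) and the brown tin (550,325). I choose the silver double lid, which has a wide plate, and the green tin. Next I measure both and check them in a close crop.

```bash
cat > m.py <<'E'
from h import *
def ray(n,uv,z):
    K,R,t=cam(n); c=-R.T@t; r=np.c_[(np.array(uv)-K[[0,1],[2,2]])/K[[0,1],[0,1]],np.ones(len(uv))]@R
    return (c+r*((z-c[2])/r[:,2])[:,None])
def rect(P):
    r=cv2.minAreaRect((P[:,:2]*1000).astype(np.float32)); (c,s,a)=r
    if s[0]<s[1]: s=s[::-1];a+=90
    return np.round(c,1),np.round(s,1),round((a+90)%180-90,1)
E
python3 - <<'E'
from m import *
crops=[]
for n,bl,bt in(('scene',(165,150,215,195),(280,160,330,220)),('side',(225,255,285,295),(200,160,245,205))):
    f=np.load(n+'.npz');p,W=f['p'],f['W'];hsv=cv2.cvtColor(p,cv2.COLOR_RGB2HSV)
    for nm,b in(('lid',bl),('tin',bt)):
        m=np.zeros((384,512),bool);m[b[1]:b[3],b[0]:b[2]]=1
        m&=(hsv[...,1]<70) if nm=='lid' else (hsv[...,0]>60)&(hsv[...,0]<95)&(hsv[...,1]>60)
        k,l,s,_=cv2.connectedComponentsWithStats(m.astype(np.uint8));m=l==1+np.argmax(s[1:,4])
        Q=W[m];print(n,nm,m.sum(),'zpct',np.round(np.nanpercentile(Q[:,2],[1,10,50,90,99])*1e3,1))
        for z0,z1 in ((.02,.034),(.038,.052),(.060,.08)) if nm=='lid' else ((.088,.102),):
            q=Q[(Q[:,2]>z0)&(Q[:,2]<z1)]
            if len(q)>5: print('  ',z0,len(q),rect(q),np.round(np.median(q[:,2])*1e3,1))
        c=p[b[1]-8:b[3]+8,b[0]-8:b[2]+8,::-1];crops.append(cv2.resize(c,(390,290),interpolation=cv2.INTER_CUBIC))
cv2.imwrite('pics/crop1.png',np.vstack([np.hstack(crops[:2]),np.hstack(crops[2:])]))
E
```

```text
scene lid 607 zpct [ 0.6 26.2 41.4 61.9 74.3]
   0.02 236 (array([ 507.7, -216.5]), array([115.5,  68.1]), -10.9) 29.0
   0.038 249 (array([ 508. , -217.4]), array([84.6, 50. ]), -10.1) 45.6
   0.06 65 (array([ 509.4, -216.1]), array([57.4, 12.2]), -9.7) 71.8
scene tin 343 zpct [17.3 27.4 60.6 90.9 97.8]
   0.088 38 (array([477.9, 176.8]), array([100.8,  34.2]), 6.1) 95.3
side lid 946 zpct [-1.3  2.5 33.8 58.4 74. ]
   0.02 367 (array([ 506., -216.]), array([111.7,  69. ]), -10.2) 28.4
   0.038 349 (array([ 506.3, -217.1]), array([82.5, 46.9]), -11.5) 45.6
   0.06 93 (array([ 507.1, -216.2]), array([53.4, 12.1]), -11.6) 71.7
side tin 718 zpct [10.3 23.2 59.3 82.7 96.5]
   0.088 31 (array([476.5, 147.6]), array([96.7, 55.4]), -17.8) 94.5
```

View pics/crop1.png

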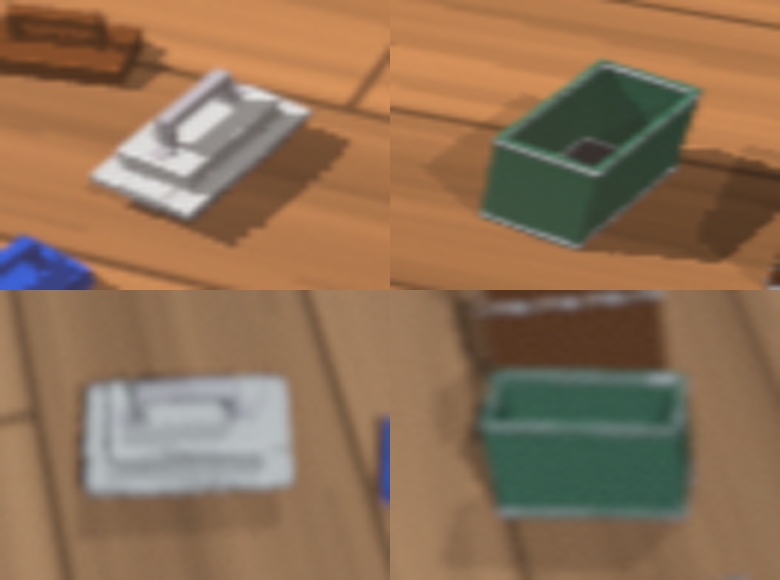

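The crop confirms both: a silver wide-plate lid with a strap handle, and a green open tin with a light rim (which my green mask dropped). I redo the rim by height, using any colour.

Run:
```python
from m import *
al=[]
for n in('scene','side'):
    W=np.load(n+'.npz')['W']
    q=W[(np.hypot(W[...,0]-.478,W[...,1]-.162)<.075)&(W[...,2]>.0905)&(W[...,2]<.0995)]
    print(n,len(q),rect(q),np.median(q[:,2])); al.append(q)
    im=np.zeros((400,400),np.uint8)
    for x,y in q[:,:2]: im[int((y-.162)*2000+200),int((x-.478)*2000+200)]=255
    cv2.imwrite(f'pics/r{n}.png',im)
    p=np.load(n+'.npz')['p'];h=cv2.cvtColor(p,cv2.COLOR_RGB2HSV)
q=np.vstack(al);print(rect(q))
# tin outline rays: pixel rows/cols of rim corners, at z=.095
for n,b in(('scene',(280,160,332,222)),('side',(200,160,245,205))):
    f=np.load(n+'.npz');h=cv2.cvtColor(f['p'],cv2.COLOR_RGB2HSV)
    m=((h[...,0]>45)|(h[...,1]<90))&(f['W'][...,2]>.088)&(np.hypot(f['W'][...,0]-.478,f['W'][...,1]-.162)<.08)
    v,u=np.nonzero(m); P=ray(n,np.c_[u,v].astype(float),.095); print(n,m.sum(),rect(P))
cv2.imwrite('pics/rim.png',np.hstack([cv2.imread('pics/rscene.png'),cv2.imread('pics/rside.png')]))
```

```text
scene 180 (array([480.7, 151.2]), array([108.1,  59.9]), -14.8) 0.09484864488277472
side 132 (array([478.8, 150.9]), array([105.5,  64.2]), -16.3) 0.09389556338818707
(array([480.6, 150.3]), array([109.2,  64.2]), -16.3)
scene 202 (array([482.2, 151.7]), array([111.4,  60.5]), -15.5)
side 157 (array([477.9, 147.2]), array([105.2,  65.8]), -14.4)
```

View pics/rim.png

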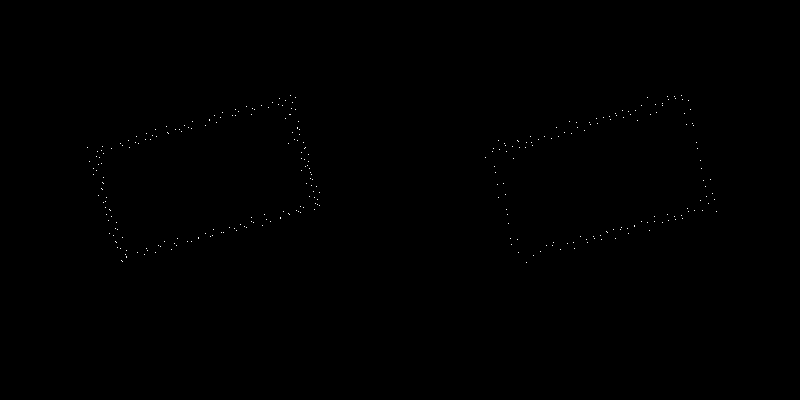

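Both rim views show a clean rectangle. I fit it at the wall's centreline and work out the approach.

```bash
cat > go.py <<'E'
import sys;from m import *
from scipy.spatial.transform import Rotation as Ro
def plan(x,y,z,yaw):
    o=env.get_obs();R=Ro.from_euler('xyz',o['tool_rot'],degrees=True)
    d=R.inv().apply(np.array([x,y,z])-o['tool_pos']); t=-((yaw-o['tool_rot'][2]+90)%180-90)
    print('t',round(o['time_s'],2),'tool',np.round(o['tool_pos']*1e3,1),np.round(o['tool_rot'],2),'-> units',np.round(d/.04,3),'turn',round(t/10,3))
if __name__=='__main__': plan(*map(float,sys.argv[1:5]))
E
python3 - <<'E'
from go import *
from scipy.optimize import least_squares
def sd(p,q,h):
    c,s=np.cos(p[2]),np.sin(p[2]);d=q-p[:2];l=np.c_[d[:,0]*c+d[:,1]*s,-d[:,0]*s+d[:,1]*c]
    a=np.abs(l)-h; return np.where(a.max(1)>0,np.hypot(*np.maximum(a,0).T),a.max(1))
for n in('scene','side'):
    W=np.load(n+'.npz')['W']
    q=W[(np.hypot(W[...,0]-.478,W[...,1]-.151)<.075)&(W[...,2]>.0905)&(W[...,2]<.0995)][:,:2]*1e3
    r=least_squares(sd,[480,151,-.26],args=(q,np.array([50.5,27.5])),loss='soft_l1',x_scale=[1,1,.02])
    print(n,r.x[:2],np.degrees(r.x[2]),np.abs(r.fun).mean())
    b=W[(np.abs(W[...,0]-.5)<.12)&(W[...,1]>.20)&(W[...,1]<.40)&(W[...,2]>.06)]
    print(' neighbours y>0.2: minxyz',b.min(0),b.max(0))
print(env.camera_model('wrist'))
plan(.480,.151,.23,-15)
E
```

```text
scene [480.83179334 151.46881452] -15.012396864787453 1.2771718989310268
 neighbours y>0.2: minxyz [0.4351691  0.26300499 0.06004545] [0.54481278 0.32471452 0.10095732]
side [478.78947507 150.9913315 ] -15.598908892743486 1.4970464014585712
 neighbours y>0.2: minxyz [0.43585892 0.25969641 0.06001247] [0.54153172 0.32948069 0.09998607]
{'K': array([[297.31863964,   0.        , 254.64904772],
       [  0.        , 297.31863964, 186.76330862],
       [  0.        ,   0.        ,   1.        ]]), 'tool_from_camera': array([[ 1.49302953e-04, -9.56479147e-01, -2.91800649e-01,
         8.03728456e-02],
       [ 9.99998673e-01, -3.30617506e-04,  1.59537516e-03,
         5.80626162e-04],
       [-1.62241747e-03, -2.91800500e-01,  9.56477828e-01,
        -1.86003516e-01],
       [ 0.00000000e+00,  0.00000000e+00,  0.00000000e+00,
         1.00000000e+00]])}
t 0.1 tool [230.5 607.2 198.5] [-1.7990e+02  1.0000e-02  1.5921e+02] -> units [-9.878 -8.45  -0.773] turn -0.579
```

Call:
drive_tool --moves '[-1.0,-0.85,-0.4,-0.15,87,-2.0,-1.7,-0.77,-0.3,87,-3.1,-2.6,-0.77,-0.58,87,-4.2,-3.55,-0.77,-0.58,87,-5.3,-4.5,-0.77,-0.58,87]'

```text
time_s: 0.72
tool_pos: [0.3656, 0.3622, 0.23]
tool_rot: [-180.0, -0.0, 165.0]
force: [0.7, -0.5, -0.1]
grip_width: 0.087
grasp_force: 0.0
```

```bash
python3 go.py .480 .151 .23 -15
```

```text
t 0.72 tool [365.6 362.2 230. ] [-179.99   -0.    165.01] -> units [-4.127 -4.361 -0.   ] turn 0.001
```

Call:
drive_tool --moves '[-1.0,-1.05,0,0,87,-2.05,-2.15,0,0,87,-3.1,-3.25,0,0,87,-4.13,-4.36,0,0,87,-4.13,-4.36,0,0,87]'

```text
time_s: 1.35
tool_pos: [0.4815, 0.147, 0.2302]
tool_rot: [-179.9, 0.1, 164.4]
force: [-0.6, 0.5, 0.2]
grip_width: 0.0865
grasp_force: 0.0
```

```bash
cat > w.py <<'E'
from go import *
def wristcloud():
    o=env.get_obs();p,d=env.read_camera('wrist');m=env.camera_model('wrist');K=m['K']
    v,u=np.mgrid[:384,:512];a=(u-K[0,2])/K[0,0];b=(v-K[1,2])/K[1,1];r=np.hypot(a,b)+1e-9
    ray=np.stack([a/r*np.tan(r),b/r*np.tan(r),np.ones_like(r)],-1)
    P=ray*d[...,None];T=m['tool_from_camera'];P=P@T[:3,:3].T+T[:3,3]
    W=Ro.from_euler('xyz',o['tool_rot'],degrees=True).apply(P.reshape(-1,3)).reshape(P.shape)+o['tool_pos']
    W[(d<=0)|(r>1.3)]=np.nan; return p,d,W
E
python3 - <<'E'
from w import *
p,d,W=wristcloud();np.savez('wt.npz',p=p,d=d,W=W)
o=env.get_obs();print(o['time_s'],o['tool_pos'],o['tool_rot'])
m=(np.hypot(W[...,0]-.48,W[...,1]-.151)<.085)&(W[...,2]>.088)&(W[...,2]<.105)
q=W[m];print(len(q),rect(q),np.median(q[:,2]))
cv2.imwrite('pics/wt.png',p[...,::-1])
E
```

```text
1.4 [0.48009822 0.15066125 0.23004058] [-1.79992768e+02 -2.23809371e-02  1.64713106e+02]
1219 (array([479.3, 152.9]), array([105. ,  60.7]), -15.4) 0.0951396005929255
```

View pics/wt.png

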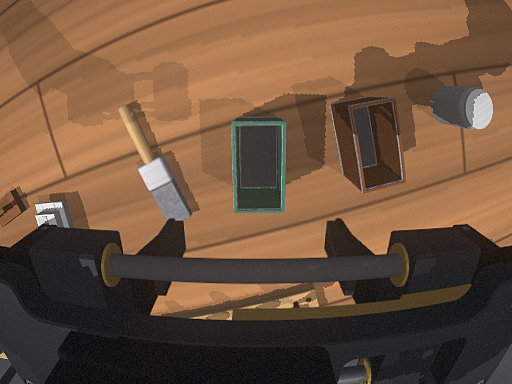

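The wrist view shows the tin's rim at (232–286, 118–212) px, with the fingers straddling it. The arm may still have been settling, so I refine with a settled reading.

```bash
cat >> w.py <<'E'
from scipy.optimize import least_squares
def sd(p,q,h):
    c,s=np.cos(p[2]),np.sin(p[2]);d=q-p[:2];l=np.c_[d[:,0]*c+d[:,1]*s,-d[:,0]*s+d[:,1]*c]
    a=np.abs(l)-h; return np.where(a.max(1)>0,np.hypot(*np.maximum(a,0).T),a.max(1))
def rim(W,c=(480,151)):
    q=W[(np.hypot(W[...,0]-c[0]/1e3,W[...,1]-c[1]/1e3)<.075)&(W[...,2]>.0905)&(W[...,2]<.0995)][:,:2]*1e3
    r=least_squares(sd,[*c,-.26],args=(q,np.array([50.5,27.5])),loss='soft_l1',x_scale=[1,1,.02])
    return np.round([*r.x[:2],np.degrees(r.x[2]),np.abs(r.fun).mean()],2),len(q)
E
python3 - <<'E'
from w import *
for i in range(3):
    p,d,W=wristcloud();print(rim(W))
    o=env.get_obs();print(o['time_s'],np.round(o['tool_pos']*1e3,1),np.round(o['tool_rot'],2))
plan(.507,-.2165,.17,-10.7)
E
```

```text
(array([478.86, 153.16, -15.21,   1.24]), 1253)
1.45 [479.3 152.8 229.9] [ 1.7999e+02 -5.0000e-02  1.6493e+02]
(array([478.62, 153.2 , -15.12,   1.21]), 1246)
1.5 [478.9 154.  229.9] [ 1.7999e+02 -6.0000e-02  1.6508e+02]
(array([479.  , 153.1 , -15.13,   1.24]), 1244)
1.55 [478.7 154.6 230. ] [ 1.7999e+02 -5.0000e-02  1.6516e+02]
t 1.55 tool [478.7 154.6 230. ] [ 1.7999e+02 -5.0000e-02  1.6516e+02] -> units [-3.061 -8.786  1.495] turn -0.414
```

Call:
drive_tool --moves '[-0.45,-1.3,0,-0.1,87,-0.9,-2.6,0,-0.2,87,-1.4,-4.0,0,-0.43,87,-1.85,-5.3,0,-0.43,87,-2.3,-6.6,0,-0.43,87]'

```text
time_s: 2.17
tool_pos: [0.5005, -0.1254, 0.2303]
tool_rot: [180.0, 0.0, 169.5]
force: [0.5, -0.5, 0.0]
grip_width: 0.0873
grasp_force: 0.0
```

```bash
python3 go.py .507 -.2165 .20 -10.7
```

```text
t 2.17 tool [ 500.5 -125.4  230.3] [1.7995e+02 3.0000e-02 1.6954e+02] -> units [-0.574 -2.211  0.756] turn 0.024
```

Call:
drive_tool --moves '[-0.2,-0.8,0.2,0,87,-0.4,-1.6,0.5,0,87,-0.58,-2.2,0.75,0,87,-0.58,-2.2,0.75,0,87,-0.58,-2.2,0.75,0,87]'

```text
time_s: 2.8
tool_pos: [0.5073, -0.2143, 0.2003]
tool_rot: [179.9, -0.0, 169.5]
force: [-0.6, 0.7, -0.1]
grip_width: 0.0871
grasp_force: 0.0
```

Call:
drive_tool --moves '[0,0,0,0,87,0,0,0,0,87,0,0,0,0,87,0,0,0,0,87]'

```text
time_s: 3.3
tool_pos: [0.5067, -0.2165, 0.2004]
tool_rot: [180.0, 0.0, 169.3]
force: [-0.2, 0.1, 0.1]
grip_width: 0.0869
grasp_force: 0.0
```

Run:
```python
from w import *
for i in range(2):
    p,d,W=wristcloud();o=env.get_obs();print(o['time_s'],np.round(o['tool_pos']*1e3,1),np.round(o['tool_rot'],2))
    near=np.hypot(W[...,0]-.507,W[...,1]+.2165)<.08
    for z0,z1 in((.022,.034),(.038,.052),(.060,.08)):
        q=W[near&(W[...,2]>z0)&(W[...,2]<z1)]
        if len(q)>5: print(z0,len(q),rect(q),np.median(q[:,2]))
np.savez('wl.npz',p=p,d=d,W=W)
plan(.507,-.2165,.02,-10.7)
```

```text
3.35 [ 506.6 -216.5  200.3] [1.7999e+02 1.0000e-02 1.6932e+02]
0.022 1944 (array([ 506.8, -215.1]), array([111.4,  66.3]), -10.8) 0.028695328258671146
0.038 2232 (array([ 506.4, -215.2]), array([83.1, 46.1]), -10.2) 0.04573206875268701
0.06 448 (array([ 506.6, -214.9]), array([54.6,  9. ]), -10.8) 0.07241889270740086
3.4 [ 506.6 -216.6  200.3] [1.7999e+02 1.0000e-02 1.6931e+02]
0.022 1937 (array([ 506.8, -215.2]), array([111.4,  66.5]), -10.7) 0.028682574751098533
0.038 2228 (array([ 506.4, -215.2]), array([82.9, 46.1]), -10.3) 0.04575397214256534
0.06 447 (array([ 506.4, -215. ]), array([54.6,  8.9]), -10.7) 0.07263927853232285
t 3.4 tool [ 506.6 -216.6  200.3] [1.7999e+02 1.0000e-02 1.6931e+02] -> units [-9.000e-03  4.000e-03  4.507e+00] turn 0.001
```

Call:
drive_tool --moves '[0,0.015,1.0,0,87,0,0.015,2.0,0,87,0,0.015,3.0,0,87,0,0.015,3.6,0,87,0,0.015,4.0,0,87]'

```text
time_s: 4.03
tool_pos: [0.5062, -0.2159, 0.039]
tool_rot: [-180.0, -0.1, 169.3]
force: [-0.9, -0.1, 0.5]
grip_width: 0.0873
grasp_force: 0.0
```

Call:
drive_tool --moves '[0,0,0.2,0,87,0,0,0.4,0,87,0,0,0.6,0,87,0,0,0.8,0,87,0,0,0.8,0,87]'

```text
time_s: 4.65
tool_pos: [0.5063, -0.2158, 0.0077]
tool_rot: [180.0, -0.1, 169.3]
force: [-0.8, -0.4, 0.1]
grip_width: 0.0873
grasp_force: 0.0
```

Call:
drive_tool --moves '[0,0,0,0,80,0,0,0,0,74,0,0,0,0,69,0,0,0,0,64,0,0,0,0,60]' --squeeze 30

```text
time_s: 5.28
tool_pos: [0.5068, -0.216, 0.0083]
tool_rot: [180.0, 0.0, 169.3]
force: [-0.1, -0.7, 0.2]
grip_width: 0.062
grasp_force: 0.0
```

Call:
drive_tool --moves '[0,0,0,0,50,0,0,0,0,50,0,0,0,0,50]' --squeeze 30

```text
time_s: 5.65
tool_pos: [0.5067, -0.216, 0.0082]
tool_rot: [180.0, 0.0, 169.3]
force: [-0.7, -0.4, -0.7]
grip_width: 0.0504
grasp_force: 0.0
```

The opening passed below 66 mm with no force, so I look before doing anything else.

Run:
```python
from w import *
p,d,W=wristcloud();s,ds=env.read_camera('side');c,dc=env.read_camera('scene')
a=cv2.resize(s[220:340,200:330,::-1],(400,370));b=cv2.resize(c[110:230,120:250,::-1],(400,370))
cv2.imwrite('pics/g1.png',np.hstack([a,b]))
cv2.imwrite('pics/g2.png',p[...,::-1])
o=env.get_obs();print(o['grip_width'],o['grasp_force'],o['tool_pos'])
```

```text
0.05010037881505684 0.0 [ 0.50673462 -0.21602322  0.0082641 ]
```

View pics/g1.png

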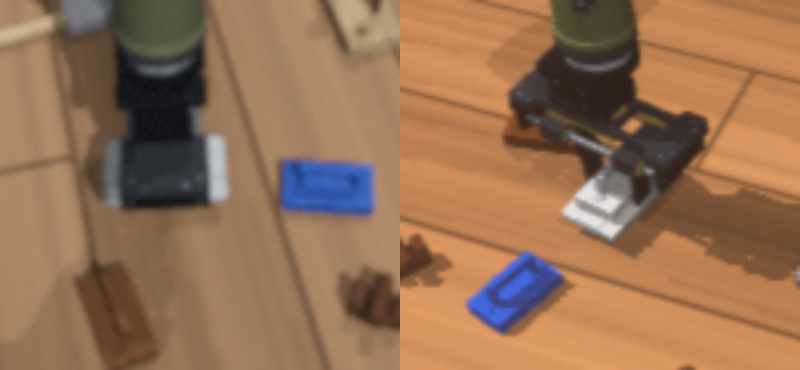

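View pics/g2.png

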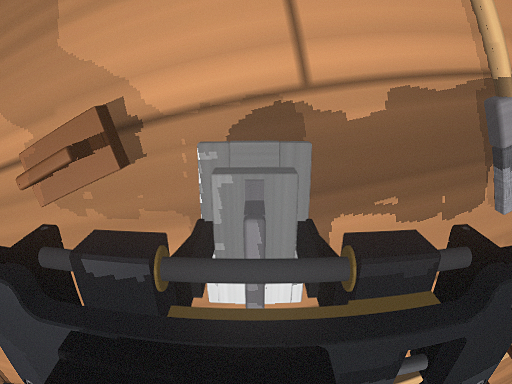

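Scene view: the gripper sits over the silver lids. The wrist view shows the finger tips at about (205,250) and (315,250), beside the cap (212–298). I check their coordinates in the tool frame.

Run:
```python
from w import *
p,d,W=wristcloud();o=env.get_obs();R=Ro.from_euler('xyz',o['tool_rot'],degrees=True)
T=R.inv().apply((W-o['tool_pos']).reshape(-1,3)).reshape(W.shape)*1e3
for v in(190,215,230,245,255):
    print(v,[(u,*np.round(T[v,u]).astype(int),int(p[v,u].mean())) for u in(190,196,200,204,208,212,220,255,296,300,304,308,312,318,324)])
dark=(p.max(-1)<60)&(np.abs(T[...,1])<70)&(T[...,0]<20)
for s in(-1,1):
    q=T[dark&(T[...,1]*s>15)&(np.abs(T[...,0])<30)&(T[...,2]>-45)];print(s,len(q),np.nanpercentile(q,[1,50,99],axis=0).round(1).tolist())
n=(np.abs(T[...,0])<100)&(np.abs(T[...,1])<60)&(W[...,2]>.022)&(W[...,2]<.034)&(p.min(-1)>80)
print('plate',rect(T[n]/1e3),np.nanmedian(W[n][:,2]))
```

```text
190 [(190, np.int64(19), np.int64(-44), np.int64(8), 113), (196, np.int64(19), np.int64(-40), np.int64(8), 114), (200, np.int64(28), np.int64(-31), np.int64(-21), 129), (204, np.int64(28), np.int64(-29), np.int64(-21), 118), (208, np.int64(28), np.int64(-27), np.int64(-20), 123), (212, np.int64(33), np.int64(-22), np.int64(-38), 144), (220, np.int64(33), np.int64(-17), np.int64(-38), 123), (255, np.int64(33), np.int64(1), np.int64(-38), 111), (296, np.int64(33), np.int64(23), np.int64(-37), 124), (300, np.int64(28), np.int64(27), np.int64(-21), 125), (304, np.int64(27), np.int64(30), np.int64(-19), 121), (308, np.int64(28), np.int64(32), np.int64(-20), 123), (312, np.int64(19), np.int64(40), np.int64(7), 81), (318, np.int64(19), np.int64(45), np.int64(6), 81), (324, np.int64(19), np.int64(49), np.int64(8), 79)]
215 [(190, np.int64(-1), np.int64(-46), np.int64(9), 102), (196, np.int64(0), np.int64(-41), np.int64(8), 105), (200, np.int64(0), np.int64(-38), np.int64(8), 106), (204, np.int64(12), np.int64(-30), np.int64(-21), 116), (208, np.int64(12), np.int64(-27), np.int64(-21), 123), 
[... 2506 characters left out ...]
, np.int64(-6), np.int64(-19), np.int64(-38), 117), (255, np.int64(10), np.int64(1), np.int64(-66), 130), (296, np.int64(-16), np.int64(27), np.int64(-21), 133), (300, np.int64(-2), np.int64(26), np.int64(-44), 47), (304, np.int64(1), np.int64(27), np.int64(-51), 37), (308, np.int64(9), np.int64(26), np.int64(-64), 38), (312, np.int64(9), np.int64(28), np.int64(-65), 38), (318, np.int64(10), np.int64(31), np.int64(-66), 33), (324, np.int64(11), np.int64(33), np.int64(-68), 30)]
-1 394 [[-8.3, -32.7, -44.7], [9.4, -26.0, -34.6], [11.6, -24.0, -24.2]]
1 388 [[-7.4, 25.5, -44.6], [9.3, 27.7, -35.3], [11.6, 34.3, -24.6]]
plate (array([0. , 0.7]), array([112.2,  65.9]), -0.3) 0.028702673352699264
```

Run:
```python
from w import *
m=env.camera_model('wrist');K=m['K'];v,u=np.mgrid[:384,:512];a=(u-K[0,2])/K[0,0];b=(v-K[1,2])/K[1,1];r=np.hypot(a,b)+1e-9
ry=np.stack([a/r*np.tan(r),b/r*np.tan(r),np.ones_like(r)],-1);M=m['tool_from_camera']
for f in('wt','wl'):
    z=np.load(f+'.npz');T=((ry*z['d'][...,None])@M[:3,:3].T+M[:3,3])*1e3
    for s in(-1,1):
        k=(z['d']>0)&(np.abs(T[...,0])<30)&(T[...,1]*s>15)&(T[...,1]*s<65)&(T[...,2]>-60)&(T[...,2]<8)&(z['p'].max(-1)<90)
        q=T[k];j=np.argsort(-q[:,2])[:6];print(f,s,len(q),np.round(q[j]).astype(int).tolist(),np.argwhere(k)[j].tolist())
        for z0 in range(-60,8,10):
            g=q[(q[:,2]>z0)&(q[:,2]<z0+10)]
            if len(g):print('   z',z0,'x',g[:,0].min().round(),g[:,0].max().round(),'|y|',np.abs(g[:,1]).min().round(),np.abs(g[:,1]).max().round())
print(env.grasp_offset)
```

```text
wt -1 897 [[-9, -43, -23], [-9, -43, -23], [-2, -43, -24], [4, -43, -24], [11, -49, -24], [8, -43, -24]] [[246, 185], [247, 185], [237, 184], [228, 183], [218, 172], [223, 183]]
   z -60 x -0.0 12.0 |y| 43.0 55.0
   z -50 x -5.0 12.0 |y| 42.0 52.0
   z -40 x -9.0 12.0 |y| 42.0 51.0
   z -30 x -9.0 11.0 |y| 42.0 52.0
wt 1 874 [[11, 51, -24], [-9, 44, -24], [-2, 44, -24], [9, 46, -24], [-4, 45, -25], [9, 45, -25]] [[218, 337], [247, 324], [237, 325], [221, 329], [240, 325], [221, 328]]
   z -60 x -0.0 12.0 |y| 44.0 56.0
   z -50 x -5.0 12.0 |y| 44.0 54.0
   z -40 x -9.0 12.0 |y| 44.0 53.0
   z -30 x -9.0 12.0 |y| 44.0 53.0
wl -1 895 [[11, -49, -23], [6, -43, -24], [-3, -43, -24], [0, -43, -24], [-1, -43, -24], [8, -43, -24]] [[218, 173], [226, 183], [239, 184], [235, 184], [236, 184], [223, 183]]
   z -60 x -0.0 12.0 |y| 43.0 54.0
   z -50 x -6.0 12.0 |y| 42.0 52.0
   z -40 x -9.0 12.0 |y| 42.0 52.0
   z -30 x -9.0 12.0 |y| 42.0 51.0
wl 1 884 [[-9, 45, -23], [-8, 45, -24], [-2, 44, -24], [-1, 44, -24], [11, 52, -24], [11, 51, -24]] [[247, 324], [246, 324], [237, 325], [236, 325], [218, 339], [218, 338]]
   z -60 x -0.0 12.0 |y| 44.0 56.0
   z -50 x -6.0 12.0 |y| 44.0 53.0
   z -40 x -9.0 12.0 |y| 44.0 53.0
   z -30 x -9.0 12.0 |y| 44.0 53.0
0.0187
```

The visible fingers end about 24 mm short of the reported TCP: they sit at tool z = −24, both open and closed. They therefore closed just above the plate (28.7 mm) at a real tip height of about 32 mm. I use a 24 mm tip correction, reopen, and go down 24 mm carefully.

Call:
drive_tool --moves '[0,0,0,0,87,0,0,0,0,87,0,0,0,0,87,0,0,0,0,87,0,0,0,0,87]'

```text
time_s: 6.48
tool_pos: [0.5068, -0.216, 0.0083]
tool_rot: [180.0, 0.0, 169.3]
force: [0.4, -0.6, 0.8]
grip_width: 0.0854
grasp_force: 0.0
```

Call:
drive_tool --moves '[0,0,0.1,0,87,0,0,0.2,0,87,0,0,0.3,0,87,0,0,0.3,0,87]'

```text
time_s: 6.98
tool_pos: [0.5063, -0.2158, -0.0043]
tool_rot: [180.0, -0.1, 169.3]
force: [0.4, -0.9, 0.1]
grip_width: 0.0869
grasp_force: 0.0
```

Call:
drive_tool --moves '[0,0,0.1,0,87,0,0,0.2,0,87,0,0,0.27,0,87,0,0,0.27,0,87]'

```text
time_s: 7.48
tool_pos: [0.5065, -0.2159, -0.0149]
tool_rot: [180.0, -0.0, 169.3]
force: [-0.1, 0.3, -0.2]
grip_width: 0.0866
grasp_force: 0.0
```

Call:
drive_tool --moves '[0,0,0,0,80,0,0,0,0,74,0,0,0,0,69,0,0,0,0,64,0,0,0,0,60]' --squeeze 30

```text
time_s: 8.1
tool_pos: [0.5068, -0.216, -0.0145]
tool_rot: [180.0, 0.0, 169.3]
force: [0.1, -0.5, -0.4]
grip_width: 0.0656
grasp_force: 30.0
```

Call:
drive_tool --moves '[0,0,0,0,55,0,0,0,0,55,0,0,0,0,55]' --squeeze 30

```text
time_s: 8.48
tool_pos: [0.5068, -0.216, -0.0145]
tool_rot: [180.0, 0.0, 169.3]
force: [-0.0, -0.1, 1.2]
grip_width: 0.0655
grasp_force: 30.0
```

Gripped at 65.5 mm with 30 N. Lifting gently.

Call:
drive_tool --moves '[0,0,-0.1,0,55,0,0,-0.3,0,55,0,0,-0.6,0,55,0,0,-1.0,0,55,0,0,-1.4,0,55]'

```text
time_s: 9.1
tool_pos: [0.507, -0.2161, 0.043]
tool_rot: [180.0, 0.1, 169.3]
force: [0.1, 0.5, -2.6]
grip_width: 0.0657
grasp_force: 30.0
```

Call:
drive_tool --moves '[0,0,-0.5,0,55,0,0,-1.0,0,55,0,0,-1.5,0,55,0,0,-1.9,0,55,0,0,-2.1,0,55]'

```text
time_s: 9.72
tool_pos: [0.5072, -0.2162, 0.1269]
tool_rot: [180.0, 0.1, 169.3]
force: [0.7, -0.2, -2.2]
grip_width: 0.065
grasp_force: 30.0
```

Run:
```python
from w import *
p,d,W=wristcloud();o=env.get_obs();R=Ro.from_euler('xyz',o['tool_rot'],degrees=True)
T=R.inv().apply((W-o['tool_pos']).reshape(-1,3)).reshape(W.shape)
k=(np.abs(T[...,0])<.1)&(np.abs(T[...,1])<.06)
for a,b in((-.06,-.045),(-.10,-.08)):
    q=T[k&(T[...,2]>-.05)&(T[...,2]<-.035)] if a==-.06 else T[k&(T[...,2]<-.082)&(T[...,2]>-.1)&(np.abs(T[...,1])<.012)]
    print(len(q),rect(q) if len(q)>3 else '',np.median(q[:,2]) if len(q) else '')
h=np.histogram(T[k&(p.min(-1)>70)][:,2]*1e3,bins=np.arange(-110,0,5));print(list(zip(h[1].astype(int),h[0])))
print(o['grasp_force'],o['grip_width']);plan(.4795,.1515,.1285,-15.2)
```

```text
7436 (array([7.5, 0.6]), array([98.6, 83.8]), 0.4) -0.0427538849698203
1110 (array([11.9,  0.8]), array([33.6, 10. ]), -0.9) -0.08649296742569428
[(np.int64(-110), np.int64(11)), (np.int64(-105), np.int64(0)), (np.int64(-100), np.int64(1)), (np.int64(-95), np.int64(0)), (np.int64(-90), np.int64(978)), (np.int64(-85), np.int64(182)), (np.int64(-80), np.int64(139)), (np.int64(-75), np.int64(117)), (np.int64(-70), np.int64(109)), (np.int64(-65), np.int64(3004)), (np.int64(-60), np.int64(4917)), (np.int64(-55), np.int64(278)), (np.int64(-50), np.int64(262)), (np.int64(-45), np.int64(6397)), (np.int64(-40), np.int64(179)), (np.int64(-35), np.int64(4)), (np.int64(-30), np.int64(0)), (np.int64(-25), np.int64(0)), (np.int64(-20), np.int64(0)), (np.int64(-15), np.int64(0)), (np.int64(-10), np.int64(0))]
29.99794900417328 0.06539865068887417
t 9.78 tool [ 507.5 -216.3  127.3] [1.7998e+02 1.4000e-01 1.6931e+02] -> units [ 2.393  8.905 -0.032] turn 0.451
```

Call:
drive_tool --moves '[0.07,0.25,0,0.05,55,0.2,0.75,0,0.15,55,0.4,1.5,0,0.25,55,0.63,2.35,0,0.35,55,0.86,3.2,0,0.45,55]'

```text
time_s: 10.4
tool_pos: [0.4956, -0.0819, 0.1245]
tool_rot: [-180.0, -0.1, 164.8]
force: [0.7, -0.0, -2.7]
grip_width: 0.0651
grasp_force: 30.0
```

```bash
python3 go.py .4793 .152 .1285 -15.2
```

```text
t 10.4 tool [495.6 -81.9 124.5] [-1.7999e+02 -1.0000e-01  1.6478e+02] -> units [ 1.927  5.536 -0.098] turn -0.002
```

Call:
drive_tool --moves '[0.2,0.6,0,0,55,0.45,1.3,0,0,55,0.7,2.0,0,0,55,0.9,2.5,0,0,55,1.0,2.8,0,0,55]'

```text
time_s: 11.02
tool_pos: [0.4863, 0.0365, 0.1246]
tool_rot: [-180.0, -0.1, 164.9]
force: [-0.1, 0.0, -3.3]
grip_width: 0.0657
grasp_force: 30.0
```

Call:
drive_tool --moves '[0,0,0,0,55,0,0,0,0,55,0,0,0,0,55,0,0,0,0,55,0,0,0,0,55]'

```text
time_s: 11.65
tool_pos: [0.4874, 0.0344, 0.1255]
tool_rot: [180.0, 0.0, 164.8]
force: [-0.8, -0.1, -3.1]
grip_width: 0.0655
grasp_force: 30.0
```

Run:
```python
from w import *
import warnings
for i in range(2):
    o=env.get_obs();p,d,W=wristcloud();print(np.round(o['tool_pos']*1e3,1),np.round(o['tool_rot'],2),rim(W,(479,152)))
np.savez('wh.npz',p=p,d=d,W=W)
R=Ro.from_euler('xyz',o['tool_rot'],degrees=True);T=R.inv().apply((W-o['tool_pos']).reshape(-1,3)).reshape(W.shape)
k=(np.abs(T[...,0])<.1)&(np.abs(T[...,1])<.036)&(p.min(-1)>60)
for a,b in((-.048,-.037),(-.066,-.056),(-.092,-.082)):
    q=T[k&(T[...,2]>a)&(T[...,2]<b)];A=np.c_[q[:,:2],np.ones(len(q))];s=np.linalg.lstsq(A,q[:,2],rcond=None)[0]
    print(a,len(q),rect(q),'x range',np.round(np.percentile(q[:,0],[.5,99.5])*1e3,1),'z',np.median(q[:,2]),'tilt deg',np.degrees(s[:2]).round(2))
plan(.4793,.152,.1285,-15.2)
```

```text
[487.4  34.4 125.5] [1.7999e+02 1.0000e-02 1.6478e+02] (array([478.86, 151.91, -15.1 ,   1.08]), 2362)
[487.4  34.5 125.5] [180.     0.   164.79] (array([478.85, 151.92, -15.1 ,   1.09]), 2356)
-0.048 6673 (array([7.3, 0.7]), array([98.2, 66.3]), -0.1) x range [-40.2  56.1] z -0.043175118648799686 tilt deg [ 0.15 -0.03]
-0.066 7930 (array([7.6, 0.6]), array([70.2, 65.4]), -0.4) x range [-26.5  42.4] z -0.06025602925722803 tilt deg [ 0.04 -0.09]
-0.092 1126 (array([12.2,  0.8]), array([33., 10.]), -0.5) x range [-3.9 28.4] z -0.08691341961255339 tilt deg [2.37 0.8 ]
t 11.75 tool [487.4  34.6 125.5] [1.7999e+02 1.0000e-02 1.6480e+02] -> units [ 0.966  2.779 -0.075] turn -0.0
```

Call:
drive_tool --moves '[0.15,0.4,0,0,55,0.4,1.1,0,0,55,0.65,1.85,0,0,55,0.88,2.5,0,0,55,0.968,2.763,0,0,55]'

```text
time_s: 12.38
tool_pos: [0.4782, 0.1546, 0.1254]
tool_rot: [180.0, -0.0, 165.0]
force: [0.1, -0.4, -2.0]
grip_width: 0.0657
grasp_force: 30.0
```

Call:
drive_tool --moves '[0,0,0.2,0,55,0,0,0.45,0,55,0,0,0.62,0,55,0,0,0.62,0,55,0,0,0.62,0,55]'

```text
time_s: 13.0
tool_pos: [0.4792, 0.1512, 0.1008]
tool_rot: [180.0, 0.0, 164.8]
force: [0.2, 0.4, -2.8]
grip_width: 0.0654
grasp_force: 30.0
```

Run:
```python
from w import *
o=env.get_obs();p,d,W=wristcloud();print(np.round(o['tool_pos']*1e3,1),np.round(o['tool_rot'],2))
plan(.479,.1513,.0605,-15.1)
s=env.read_camera('side')[0];c=env.read_camera('scene')[0]
a=cv2.resize(s[120:240,160:290,::-1],(400,370));b=cv2.resize(c[120:240,240:370,::-1],(400,370))
cv2.imwrite('pics/a1.png',np.hstack([a,b]))
```

```text
[479.2 151.2 100.8] [1.7999e+02 2.0000e-02 1.6478e+02]
t 13.05 tool [479.3 151.4 101. ] [1.7997e+02 3.0000e-02 1.6479e+02] -> units [ 0.007 -0.005  1.012] turn -0.011
```

View pics/a1.png

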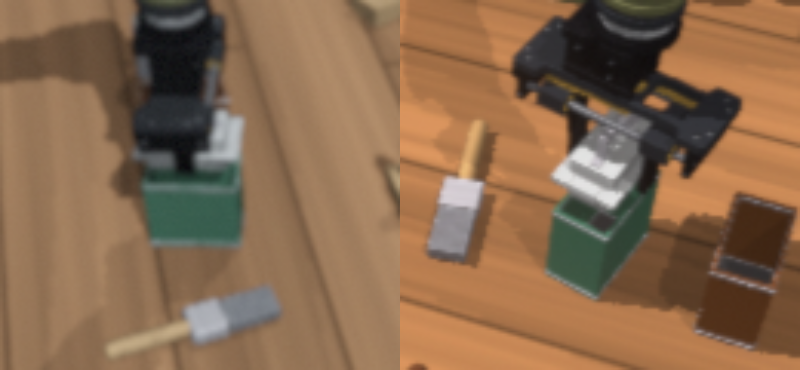

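The lids are held level right above the green tin's mouth, with their edges parallel to the rim: (190,150) in the left crop and (600,170) in the right. Lowering in steps.

Call:
drive_tool --moves '[0,0,0.15,0,55,0,0,0.3,0,55,0,0,0.45,0,55,0,0,0.6,0,55,0,0,0.6,0,55]'

```text
time_s: 13.78
tool_pos: [0.4785, 0.1513, 0.0759]
tool_rot: [-179.9, -0.1, 164.8]
force: [0.7, -0.9, -2.8]
grip_width: 0.0653
grasp_force: 30.0
```

Call:
drive_tool --moves '[0,0,0.1,0,55,0,0,0.2,0,55,0,0,0.3,0,55,0,0,0.35,0,55,0,0,0.35,0,55]'

```text
time_s: 14.4
tool_pos: [0.4788, 0.1515, 0.0625]
tool_rot: [-180.0, -0.0, 164.8]
force: [0.7, 0.1, -3.1]
grip_width: 0.0656
grasp_force: 30.0
```

Call:
drive_tool --moves '[0,0,0.025,0,55,0,0,0.05,0,55,0,0,0.05,0,55]'

```text
time_s: 14.78
tool_pos: [0.479, 0.1515, 0.0606]
tool_rot: [180.0, -0.0, 164.8]
force: [-0.4, 0.3, -2.8]
grip_width: 0.0656
grasp_force: 30.0
```

Call:
drive_tool --moves '[0,0,0.015,0,55,0,0,0.03,0,55,0,0,0.03,0,55]'

```text
time_s: 15.15
tool_pos: [0.479, 0.1516, 0.0605]
tool_rot: [180.0, -0.0, 164.8]
force: [-2.8, -1.6, 6.2]
grip_width: 0.0653
grasp_force: 30.0
```

The upward force appeared right at the expected home height. Releasing slowly.

Call:
drive_tool --moves '[0,0,-0.02,0,55,0,0,-0.02,0,64,0,0,-0.02,0,67,0,0,-0.02,0,70,0,0,-0.02,0,75]'

```text
time_s: 15.78
tool_pos: [0.4791, 0.1516, 0.0603]
tool_rot: [180.0, 0.0, 164.8]
force: [-0.5, -0.4, -0.3]
grip_width: 0.0726
grasp_force: 0.0
```

Call:
drive_tool --moves '[0,0,0,0,80,0,0,0,0,87,0,0,0,0,87,0,0,0,0,87,0,0,0,0,87]'

```text
time_s: 16.4
tool_pos: [0.479, 0.1516, 0.0603]
tool_rot: [180.0, 0.0, 164.8]
force: [-1.0, -0.1, 0.2]
grip_width: 0.0872
grasp_force: 0.0
```

Call:
drive_tool --moves '[0,0,-0.4,0,87,0,0,-1.0,0,87,0,0,-1.7,0,87,0,0,-2.3,0,87,0,0,-2.5,0,87]'

```text
time_s: 17.02
tool_pos: [0.4802, 0.152, 0.1628]
tool_rot: [179.8, 0.2, 164.8]
force: [0.3, 0.6, -0.0]
grip_width: 0.0871
grasp_force: 0.0
```

Call:
drive_tool --moves '[0,0,0,0,87,0,0,0,0,87,0,0,0,0,87,0,0,0,0,87]'

```text
time_s: 17.52
tool_pos: [0.4786, 0.1514, 0.1597]
tool_rot: [-180.0, -0.0, 164.8]
force: [-0.9, -0.0, 0.1]
grip_width: 0.0871
grasp_force: 0.0
```

Run:
```python
from w import *
def cl(n):
    p,d=env.read_camera(n);return world(n,d),p
for n in('wrist','scene','side'):
    if n=='wrist': o=env.get_obs();p,d,W=wristcloud();print(np.round(o['tool_pos']*1e3,1),np.round(o['tool_rot'],2))
    else: W,p=cl(n)
    near=(np.hypot(W[...,0]-.479,W[...,1]-.1515)<.08)&(p.min(-1)>60)
    for z0,z1 in((.097,.109),(.114,.126),(.135,.156)):
        q=W[near&(W[...,2]>z0)&(W[...,2]<z1)]
        if len(q)>20: print(n,z0,len(q),rect(q),np.median(q[:,2]).round(4))
plan(.479,.1515,.11,-15.2)
```

```text
[478.6 151.4 159.7] [-1.7996e+02 -4.0000e-02  1.6482e+02]
wrist 0.097 3669 (array([479.1, 152.6]), array([112. ,  66.6]), -15.1) 0.1037
wrist 0.114 4547 (array([478.8, 152.5]), array([84.3, 46.3]), -14.8) 0.1208
wrist 0.135 1011 (array([478.5, 152.3]), array([55.7,  9.5]), -14.9) 0.1475
scene 0.097 284 (array([479.9, 150.4]), array([117. ,  67.1]), -15.5) 0.1042
scene 0.114 306 (array([480.6, 149.9]), array([86.1, 48.5]), -14.8) 0.1209
scene 0.135 72 (array([480. , 150.5]), array([57.6, 10.5]), -14.3) 0.1467
side 0.097 235 (array([478., 149.]), array([111.4,  69.6]), -15.5) 0.1035
side 0.114 227 (array([477.6, 148.5]), array([83.7, 45.4]), -13.4) 0.1206
side 0.135 48 (array([478.5, 152.3]), array([54.1, 14.1]), -14.0) 0.1439
t 17.68 tool [478.9 151.5 160. ] [-1.7998e+02 -2.0000e-02  1.6481e+02] -> units [-0.004  0.002  1.251] turn 0.001
```

The inner lid is home: plate top at 103.7 mm (103 expected), centred and square. Next I take the bar with the tips at about 126 mm, above the 120 mm cap top.

Call:
drive_tool --moves '[0,0,0.5,0,60,0,0,0.9,0,50,0,0,1.2,0,40,0,0,1.45,0,40,0,0,1.45,0,40]'

```text
time_s: 18.3
tool_pos: [0.4785, 0.1513, 0.1015]
tool_rot: [-179.9, -0.1, 164.8]
force: [-0.3, -0.1, 0.0]
grip_width: 0.0452
grasp_force: 0.0
```

Call:
drive_tool --moves '[0,0,0,0,32,0,0,0,0,25,0,0,0,0,18,0,0,0,0,13,0,0,0,0,5]' --squeeze 15

```text
time_s: 18.92
tool_pos: [0.479, 0.1516, 0.1023]
tool_rot: [180.0, 0.0, 164.8]
force: [0.7, 0.8, -0.4]
grip_width: 0.0102
grasp_force: 4.6
```

Call:
drive_tool --moves '[0,0,0,0,0,0,0,0,0,0,0,0,0,0,0,0,0,0,0,0]'

```text
time_s: 19.42
tool_pos: [0.479, 0.1516, 0.1023]
tool_rot: [180.0, 0.0, 164.8]
force: [-0.8, -0.2, 0.9]
grip_width: 0.0099
grasp_force: 15.0
```

Call:
drive_tool --moves '[0,0,-0.05,0,0,0,0,-0.15,0,0,0,0,-0.3,0,0,0,0,-0.5,0,0,0,0,-0.7,0,0]'

```text
time_s: 20.05
tool_pos: [0.4791, 0.1516, 0.131]
tool_rot: [180.0, 0.0, 164.8]
force: [-0.3, -0.2, -0.7]
grip_width: 0.0099
grasp_force: 15.0
```

Call:
drive_tool --moves '[0,0,-0.3,0,0,0,0,-0.6,0,0,0,0,-0.9,0,0,0,0,-1.2,0,0,0,0,-1.3,0,0]'

```text
time_s: 20.68
tool_pos: [0.4795, 0.1517, 0.1834]
tool_rot: [179.9, 0.1, 164.8]
force: [-0.1, -0.8, -1.0]
grip_width: 0.0096
grasp_force: 15.0
```

Call:
drive_tool --moves '[-0.1,-0.3,0,0,0,-0.25,-0.9,0,0,0,-0.5,-1.7,0,0,0,-0.75,-2.5,0,0,0,-1.0,-3.3,0,0,0]'

```text
time_s: 21.3
tool_pos: [0.4824, 0.0114, 0.1817]
tool_rot: [-180.0, -0.0, 164.8]
force: [-0.1, 0.3, -0.9]
grip_width: 0.0101
grasp_force: 15.0
```

Call:
drive_tool --moves '[-0.1,-0.4,0,0,0,-0.13,-0.55,0,0,0,-0.13,-0.55,0,0,0,-0.13,-0.55,0,0,0,-0.13,-0.55,0,0,0]'

```text
time_s: 21.92
tool_pos: [0.4823, -0.008, 0.1822]
tool_rot: [180.0, -0.0, 164.9]
force: [0.4, 1.0, -0.9]
grip_width: 0.0097
grasp_force: 15.0
```

Call:
drive_tool --moves '[0,0,0,0,0,0,0,0,0,0,0,0,0,0,0,0,0,0,0,0,0,0,0,0,0]'

```text
time_s: 22.55
tool_pos: [0.4822, -0.0089, 0.1823]
tool_rot: [180.0, 0.0, 164.8]
force: [0.7, 0.4, -0.9]
grip_width: 0.0096
grasp_force: 15.0
```

Run:
```python
from w import *
for n in('scene','side'):
    p,d=env.read_camera(n);W=world(n,d)
    near=(np.hypot(W[...,0]-.479,W[...,1]-.1515)<.08)&(p.min(-1)>60)
    for z0,z1 in((.097,.109),(.110,.122)):
        q=W[near&(W[...,2]>z0)&(W[...,2]<z1)]
        if len(q)>20: print(n,z0,len(q),rect(q),np.median(q[:,2]).round(4))
    cv2.imwrite(f'pics/f{n}.png',cv2.resize(p[90:282,150:406,::-1],(400,300)))
o=env.get_obs();print(o['time_s'],o['tool_pos'],o['tool_rot'],o['grasp_force'],o['grip_width'],np.abs(o['joint_velocities']).max())
cv2.imwrite('pics/fin.png',np.hstack([cv2.imread('pics/fscene.png'),cv2.imread('pics/fside.png')]))
```

```text
scene 0.097 471 (array([480.2, 150.7]), array([116.3,  66.5]), -14.8) 0.1041
scene 0.11 105 (array([479.2, 148.9]), array([77.3, 38.6]), -14.5) 0.1144
side 0.097 43 (array([477.1, 159.9]), array([112.8,  66.8]), -6.1) 0.1032
22.65 [ 0.48225606 -0.00894515  0.18226947] [1.79996372e+02 4.18056645e-03 1.64813959e+02] 14.998975385678932 0.009629742695942377 0.05303832426938674
```

View pics/fin.png

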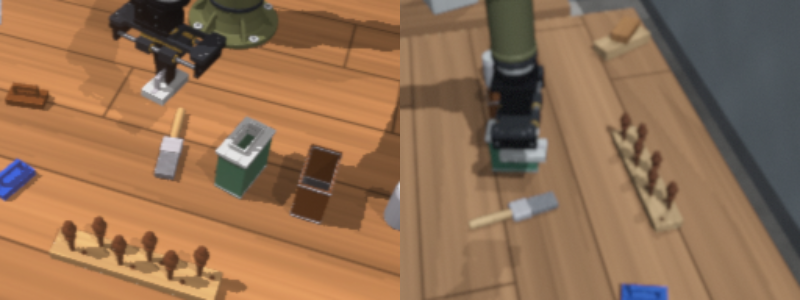

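The picture shows the inner lid seated on the tin with its opening visible (245,140). The outer lid is held level in the gripper at (165,88), its bar about 222 mm up and 160 mm aside. Handing in.

```bash
python3 -c "
from cell import env;print(env.sign_off())"
```

```text
the job is handed in; nothing more can be done
None
```

I handed the job in at about 23 s: the inner lid is seated on the tin, and the gripper holds the outer lid level, its bar about 222 mm above the bench and 160 mm from the tin; the first close missed just above the plate (real fingertips about 24 mm short of the reported TCP), and `sign_off()` returned no verdict.

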